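Nest the baking moulds on their boards

TASK

Put the dark steel baking moulds away, all mouth down as they stand: set the small round mould in the middle of the round board and the small square mould in the middle of the square board, then lower the large mould of the same shape over each small one, so that it covers it completely and rests flat on the board, centred. Leave the tin, the salt shaker and the glass where they stand.

Things in the scene. Friction and masses are not known exactly. Their poses are not given: they have to be found in the camera images.
- round_small_mid (a point): Small round baking mould of plain dark steel, upside down (flat closed end on top, open below), straight-walled: outer diameter 42 mm, height 44 mm, wall 2.5 mm, inside diameter 37 mm and inside height 41 mm (a 1 mm raised panel on the closed end comes on top). Origin: its centre, half-way up; z points up. Stands loose on the worktop.
- round_large_mid (a point): Large round baking mould of plain dark steel, upside down (flat closed end on top, open below), straight-walled: outer diameter 62 mm, height 62 mm, wall 2.5 mm, inside diameter 57 mm and inside height 59 mm (a 1 mm raised panel on the closed end comes on top). Origin: its centre, half-way up; z points up. Stands loose on the worktop.
- square_small_mid (a point): Small square baking mould of plain dark steel, upside down (flat closed end on top, open below), straight-walled: outside 40 x 40 mm, height 44 mm, wall 2.5 mm, inside 35 x 35 mm and inside height 41 mm (a 1 mm raised panel on the closed end comes on top). Origin: its centre, half-way up; z points up. x and y are square to its sides. Stands loose on the worktop.
- square_large_mid (a point): Large square baking mould of plain dark steel, upside down (flat closed end on top, open below), straight-walled: outside 60 x 60 mm, height 62 mm, wall 2.5 mm, inside 55 x 55 mm and inside height 59 mm (a 1 mm raised panel on the closed end comes on top). Origin: its centre, half-way up; z points up. x and y are square to its sides. Stands loose on the worktop.
- round_board_top (a point): Round flat wooden board, 100 mm diameter, 10 mm thick, fixed to the worktop; the round moulds go on it. The origin is the centre of its top face; z points up.
- square_board_top (a point): Square flat wooden board, 100 x 100 mm, 10 mm thick, fixed to the worktop; the square moulds go on it. The origin is the centre of its top face; z points up, x and y are square to its sides.
- tin_mid (a point): Food tin, 75 mm diameter, 58 mm high, at the left of the work; not to be disturbed. The origin is its centre.
- salt_mid (a point): Salt shaker, 44 mm diameter, 90 mm high, behind the work; not to be disturbed. The origin is its centre.
- glass_mid (a point): Clear drinking glass, 81 mm diameter, 92 mm high, at the right of the work; not to be disturbed. The origin is its centre.
There are look-alikes about, which are no part of the job. What is shaped like the part that bears square_small_mid but green, orange or yellow is not meant.

How it is judged (in metres and radians):
At the end, for the whole second after the job is handed in: Each of the four moulds stands mouth down and upright (within 0.1 rad), flat on the board of its own shape (height right within 4 mm), centred on the board within 15 mm, the large one over the small one; all at rest (horizontal distance between each of round_small_mid, round_large_mid and round_board_top below 0.015 m and z of round_small_mid in the frame of round_board_top between 0.018 and 0.026 m and angle between each of round_small_mid, round_large_mid, square_small_mid, square_large_mid's own z axis and vertical below 0.1 rad and linear speed of each of round_small, round_large, square_small, square_large below 0.01 m/s and angular speed of each of round_small, round_large, square_small, square_large below 0.1 rad/s and z of round_large_mid in the frame of round_board_top between 0.027 and 0.035 m and horizontal distance between each of square_small_mid, square_large_mid and square_board_top below 0.015 m and z of square_small_mid in the frame of square_board_top between 0.018 and 0.026 m and z of square_large_mid in the frame of square_board_top between 0.027 and 0.035 m); the robot touches nothing.
It fails at once if the tin is moved by more than 30 mm or tipped over (distance of tin_mid from where it was at the start of the episode above 0.03 m or angle between tin_mid's own z axis and vertical above 0.3 rad).
It fails at once if the salt shaker is moved by more than 30 mm or tipped over (distance of salt_mid from where it was at the start of the episode above 0.03 m or angle between salt_mid's own z axis and vertical above 0.3 rad).
It fails at once if the drinking glass is moved by more than 30 mm or tipped over (distance of glass_mid from where it was at the start of the episode above 0.03 m or angle between glass_mid's own z axis and vertical above 0.3 rad).
It also fails if it takes over 106 s, if anything falls off the work surface, if the arm or the gripper's body presses on something with over 40 N, if the wrist force passes 120 N, or if a joint passes its speed limit or range.

ROBOT

A 6-joint arm with a two-finger parallel gripper is mounted at the origin on a cart in front of the work surface, level with it; the furniture and walls round the work are solid. World frame = base frame: x ahead of the robot, y to its left, z up, the work surface at z = 0. Lengths are in mm, angles in rad, forces in N, time in s.
With the tool pointing down it reaches from about 350 to 875 mm from the base axis. Payload 4.2 kg.
Tool frame: the origin (TCP) lies at the very end of the fingers, on their centre line; the grasp point (between the pads) lies 19 mm behind it; z points along the fingers, y is the line along which they close (so a half turn about z gives the same grasp; the last joint's range is limited). The gripper opens to 85 mm and grips with 20 to 120 N. Pads are 22 mm wide; open, the fingers measure 114 mm over their backs; the gripper's body (76 mm by 85 mm) begins 54 mm behind the grasp point. The pads swing forward as they close: fully open they stand 13 mm farther back than shut.
Start: joints at [1.548, 0.385, 0.008, 0, -1.194, -0.259], TCP at [173.771, 600.336, 231.312] pointing down, gripper open.
Joint ranges: [-3.14, 3.14], [-1.21, 2.06], [-1.07, 1.41], [-3.16, 2.05], [-2.99, -0.16], [-3.1, 3.1]. Speed limits (rad/s): [2.79, 2.79, 3.14, 3.14, 3.14, 3.14].

INTERFACE

Orientations are given as a unit quaternion [x, y, z, w].
In Python, from bench import arm gives the robot as it stands. The module is installed in compiled form; this text tells all that it offers.
- The arm moves only by the tool drive_tool, never from a script. Its argument "targets" is a list of rows, each a list of 5 numbers: the closure, from -1 (fully open) to 1 (shut), then the shift along the tool's x, y, z in mm, then the turn about the tool's z in degrees. In form: [[grip, tx, ty, tz, roll], ...]. A call has 1 to 12 rows; each row is the pose to reach, as a shift and turn from the pose commanded when the call began, along the tool's axes at that moment; what a row does not reach only later rows make up. A row lasts 1/10 s, in which the tool goes at most 50 mm and 8.59 degrees, less where a joint would pass 70% of its speed; a pose out of reach is approached as far as the arm can. A call with a gripper value outside its range is refused whole. The fingers move at their own pace and stop on an object; the grip force is fixed at half the most. Time passes only in rows, so rows that repeat a pose let the fingers close. It gives the time, the measured TCP pose, the force, the opening and the grip force at its end, in the units of the state.
- arm.read_state(): the state, without advancing time (a new reading comes with each control period).
- arm.get_image(name): name is "scene" or "top"; returns the picture (480x640x3 uint8, blue, green, red); there is no depth.
- arm.camera_params(name): a dict with "fov_y" (degrees; the focal length in pixels is half the picture's height over the tangent of half this angle, whatever the lens; pixels are square), "cx", "cy" (the principal point, pixels), "rvec" (rotation vector, rad) and "tvec" (3), from world to camera coordinates, as OpenCV has them. Camera axes: x right, y down, z forward; pixel columns grow to the right and rows downward; lengths in mm; the calibration is good to about 2 mm. A picture is of the moment at which its call begins. camera_params takes no time and is no camera call.
- arm.job_done(): hands the job in; it is judged then, once.
The state is a dict: "clock": time; "joints": joint angles; "joint_vel": joint speeds; "joint_efforts": joint torques, N m; "position": TCP position; "ee_rot": TCP orientation; "contact_force": force on the tool from outside, world axes, zero at the start; "wrist_torque": the same for the moment, N m; "gripper_width": finger opening in mm; "grasp_force": force on a finger pad.
Only numpy, scipy, OpenCV 4.12 (cv2) and the standard library are available. Lean on these libraries where they do the work, as an engineer would, in place of code of your own. Each camera call takes 0.05 s, during which the arm holds its last target. There are 200 camera calls.

## Working session

There is one attempt and no reset: what is moved stays moved. The work goes in short steps, Python scripts to look and compute and a tool call to move; the robot and the scene stay as the last step left them, time stands still between calls to the robot, and variables do not carry over. Pictures are saved under pics/ and viewed, at most 14 in all, crops included, and the job is handed in when it is done.

Besides the shell and the picture viewer there is one more tool, called after "Request:" as name(argument=value, ...), one argument or row to a line, values as JSON. drive_tool: Moves the arm, as the interface text tells. Its arguments: {"type":"object","properties":{"targets":{"type":"array","items":{"type":"array","items":{"type":"number"}}}},"required":["targets"]}

```bash
mkdir -p pics; cat > h.py <<'E'
import numpy as np, cv2
from bench import arm
def cam(n):
    p=arm.camera_params(n); f=240/np.tan(np.radians(p['fov_y'])/2)
    R=cv2.Rodrigues(np.array(p['rvec'],float))[0]; t=np.array(p['tvec'],float).ravel()
    K=np.array([[f,0,p['cx']],[0,f,p['cy']],[0,0,1]]); return K,R,t
def onplane(n,uv,z):
    K,R,t=cam(n); c=-R.T@t
    d=(R.T@np.linalg.inv(K)@np.c_[np.array(uv,float).reshape(-1,2),np.ones(np.size(uv)//2)].T).T
    return c+d*((z-c[2])/d[:,2])[:,None]
def proj(n,P):
    K,R,t=cam(n); q=(K@(R@np.array(P,float).reshape(-1,3).T+t[:,None])).T; return q[:,:2]/q[:,2:]
E
python3 - <<'E'
from h import *
for n in('scene','top'):
    cv2.imwrite(f'pics/{n}0.png',arm.get_image(n)); K,R,t=cam(n); print(n,arm.camera_params(n),-R.T@t)
print(arm.read_state())
E
```

```text
scene {'fov_y': 49.28701920830258, 'cx': 324.4509164047598, 'cy': 248.92569084295147, 'rvec': array([ 2.19966205, -1.02393762,  0.39187435]), 'tvec': array([-378.6777595 ,  397.1526924 ,  938.05579116])} [ -16.7483609  -523.10096183  952.44981499]
top {'fov_y': 47.376853061115376, 'cx': 307.1566329220648, 'cy': 240.08855479135352, 'rvec': array([ 2.18162206, -2.14037986,  0.1284422 ]), 'tvec': array([   6.20921698,  591.18858669, 1406.50599393])} [ 421.53381662   17.18637661 1466.2249078 ]
{'clock': 0.1, 'joints': array([ 1.54756255e+00,  3.85488931e-01,  6.75083871e-03, -4.20171154e-04,
       -1.19403492e+00, -2.58591682e-01]), 'joint_vel': array([ 0.00011574, -0.00202523,  0.0014753 , -0.00097027, -0.00082406,
        0.00052896]), 'joint_efforts': array([-4.80003382e-04, -3.93316376e+01,  1.88929617e+01,  4.19801608e+00,
       -2.60245717e-03,  4.91454855e-06]), 'position': array([173.66563631, 599.83123989, 230.32303625]), 'ee_rot': array([ 9.90076831e-01, -1.40523501e-01, -7.78844022e-05,  1.00443439e-03]), 'contact_force': array([ 0.36338275, -0.30969592, -0.21980542]), 'wrist_torque': array([-0.00715391, -0.02718203,  0.01927023]), 'grasp_force': 0.0, 'gripper_width': 85.28215438189204}
```

View pics/top0.png

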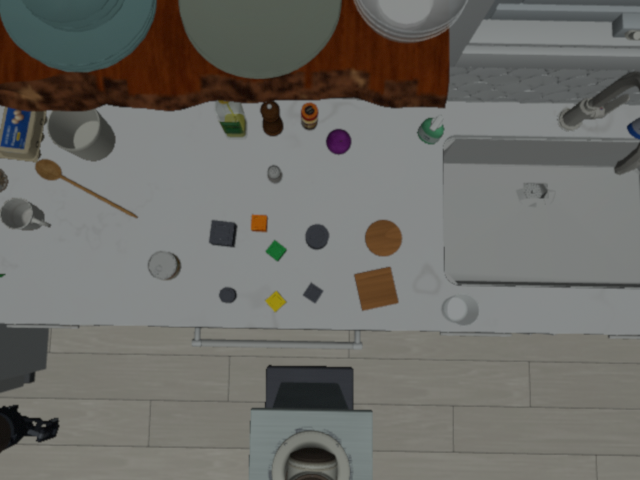

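View pics/scene0.png

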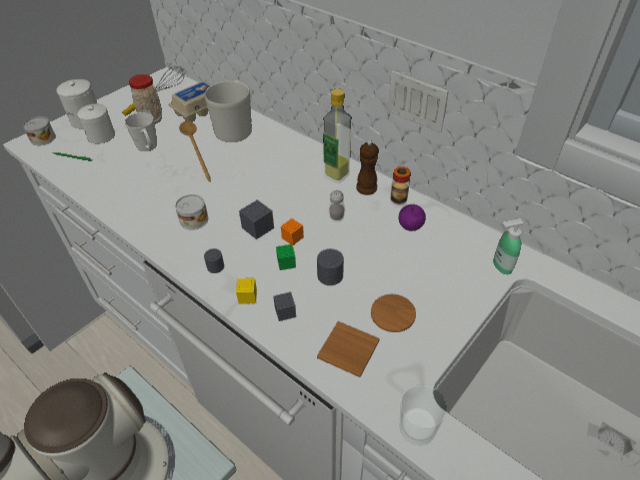

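```bash
python3 - <<'E'
from h import *
im=cv2.imread('pics/top0.png'); hsv=cv2.cvtColor(im,cv2.COLOR_BGR2HSV)
H,S,V=cv2.split(hsv)
m=((V<105)&(S<90)).astype(np.uint8)*255
wood=((H<20)&(S>90)&(V>60)&(V<200)).astype(np.uint8)*255
for nm,mm in(('dark',m),('wood',wood)):
  for c in cv2.findContours(mm,cv2.RETR_EXTERNAL,cv2.CHAIN_APPROX_NONE)[0]:
    a=cv2.contourArea(c); 
    (u,v),wh,ang=cv2.minAreaRect(c)
    if a>90 and 180<u<430 and 190<v<320:
        p=onplane('top',[u,v],30)[0]; print(nm,a,np.round([u,v,*wh,ang],1),p.round())
for uv in [(313,292),(311,290),(222,233),(317,236),(228,295)]: print(uv,hsv[uv[1],uv[0]])
cr=im[205:315,180:430]; cv2.imwrite('pics/crop1.png',cv2.resize(cr,None,fx=3.2,fy=3.2,interpolation=cv2.INTER_CUBIC))
E
```

```text
dark 210.0 [227.5 294.5  15.   17.   90. ] [444. 223.  30.]
dark 213.0 [312.7 292.7  15.3  15.3  33.7] [453.   0.  30.]
dark 458.5 [316.5 236.5  25.   23.   90. ] [602.  -7.  30.]
dark 615.5 [222.8 233.4  26.5  25.3   7.1] [605. 241.  30.]
wood 1257.5 [375.9 288.1  36.6  36.3  77.5] [ 469. -165.   30.]
wood 957.5 [383.5 237.5  35.   35.   90. ] [ 602. -184.   30.]
wood 226.0 [258.5 223.   16.   15.   90. ] [635. 147.  30.]
(313, 292) [111  31  57]
(311, 290) [110  27  57]
(222, 233) [111  31  58]
(317, 236) [111  32  56]
(228, 295) [110  27  57]
```

View pics/crop1.png

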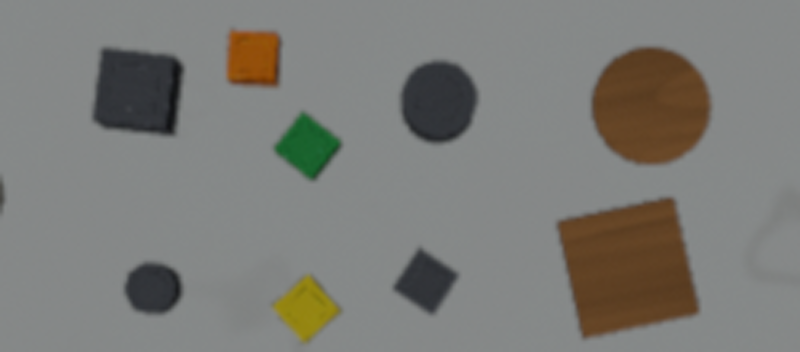

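The crop shows the candidates for the small square mould: orange (259,222), green (276,250), yellow (276,301) and dark steel (313,292). Only the one at (313,292) is plain dark steel, so it is the one meant. Next I cross-check both views.

```bash
cat >> h.py <<'E'
OBJ={'rs':((444,223),22,42),'rl':((602,-7),31,62),'ss':((453,0),22,40),'sl':((605,241),31,60),'rb':((602,-184),5,100),'sb':((469,-165),5,100)}
def measure(n,im,names=OBJ,guess={}):
    H,S,V=cv2.split(cv2.cvtColor(im,cv2.COLOR_BGR2HSV)); out={}
    for k in names:
        xy,z,w=OBJ[k]; xy=guess.get(k,xy)
        g=((H<22)&(S>90)&(V>50)) if k[1]=='b' else ((V<100)&(S<90)&(H>95))
        N,L,st,ce=cv2.connectedComponentsWithStats(g.astype(np.uint8))
        uv=proj(n,[*xy,z])[0]; ok=[i for i in range(1,N) if st[i,4]>80]
        i=min(ok,key=lambda i:np.hypot(*(ce[i]-uv)))
        c=max(cv2.findContours((L==i).astype(np.uint8),0,1)[0],key=cv2.contourArea)
        x,y,ww,hh=st[i,:4]; b=np.array([x+(ww-1)/2,y+(hh-1)/2])
        # box centre; predict the same for an upright solid here, and shift by the difference
        p=np.array(xy,float); h=2*z
        a=np.linspace(0,2*np.pi,90)
        for _ in range(3):
            if k[0]=='r': ring=np.c_[np.cos(a),np.sin(a)]*w/2
            else:
                q=onplane(n,cv2.boxPoints(cv2.minAreaRect(c)),z)[:,:2]; e=q[1]-q[0]; th=np.arctan2(e[1],e[0])
                ring=np.array([[np.cos(th+np.pi/4+j*np.pi/2),np.sin(th+np.pi/4+j*np.pi/2)] for j in range(4)])*w/2**.5
            P=np.vstack([np.c_[ring+p,np.full(len(ring),zz)] for zz in(0,h)]); Q=proj(n,P)
            bc=(Q.max(0)+Q.min(0))/2; s=Q.max(0)-Q.min(0)
            p=p+(onplane(n,b,z)-onplane(n,bc,z))[0,:2]
        yaw=None if k[0]=='r' else round((np.degrees(th)+45)%90-45,1)
        out[k]=(p,yaw); print(n,k,p.round(1),'yaw',yaw,'size px',(ww,hh),'expected',s.round(1))
    return out
E
python3 - <<'E'
from h import *
for n in('top','scene'): measure(n,cv2.imread(f'pics/{n}0.png'))
print(proj('scene',[OBJ[k][0]+(OBJ[k][1],) for k in OBJ]).round())
E
```

```text
top rs [444.3 223.6] yaw None size px (np.int32(18), np.int32(16)) expected [18.4 16.4]
top rl [600.8  -6.4] yaw None size px (np.int32(24), np.int32(26)) expected [24.  26.2]
top ss [453.7   1.1] yaw -32.7 size px (np.int32(20), np.int32(20)) expected [21.4 21.6]
top sl [605.3 240.8] yaw -5.3 size px (np.int32(28), np.int32(27)) expected [29.  27.9]
top rb [ 605.5 -187.7] yaw None size px (np.int32(36), np.int32(36)) expected [37.7 37.3]
top sb [ 469.7 -167.8] yaw 13.6 size px (np.int32(43), np.int32(43)) expected [45.7 45.1]
scene rs [442.9 226.6] yaw None size px (np.int32(20), np.int32(24)) expected [20.7 25.3]
scene rl [600.6  -4.7] yaw None size px (np.int32(27), np.int32(36)) expected [27.  37.4]
scene ss [453.2   3.3] yaw -32.2 size px (np.int32(22), np.int32(29)) expected [23.3 30.3]
scene sl [603.2 244.5] yaw -1.1 size px (np.int32(34), np.int32(39)) expected [35.9 40.5]
scene rb [ 604.4 -183.7] yaw None size px (np.int32(45), np.int32(38)) expected [45.5 39.2]
scene sb [ 467.4 -165.1] yaw 17.2 size px (np.int32(62), np.int32(55)) expected [61.7 56.1]
[[215. 261.]
 [331. 267.]
 [286. 307.]
 [257. 219.]
 [392. 313.]
 [348. 347.]]
```

```bash
cat >> h.py <<'E'
from scipy.spatial.transform import Rotation as Ro
def plan(x,y,z,th=None):
    s=arm.read_state(); R=Ro.from_quat(s['ee_rot']).as_matrix(); t=np.degrees(np.arctan2(R[1,0],R[0,0]))
    d=R.T@(np.array([x,y,z])-s['position'])
    print('t %.1f pos'%s['clock'],s['position'].round(1),'th %.1f'%t,'w %.1f gf %.1f'%(s['gripper_width'],s['grasp_force']),'F',s['contact_force'].round(1))
    print('move',d.round(1),'roll',None if th is None else round((t-th+45)%90-45,1))
E
python3 - <<'E'
from h import *
plan(443.5,225,140); plan(443.5,225,8)
E
```

```text
t 0.1 pos [173.7 599.8 230.3] th -16.2 w 85.3 gf 0.0 F [ 0.4 -0.3 -0.2]
move [363.5 284.8  90.9] roll None
t 0.1 pos [173.7 599.8 230.3] th -16.2 w 85.3 gf 0.0 F [ 0.4 -0.3 -0.2]
move [363.4 284.5 222.9] roll None
```

Request:
drive_tool(
  targets=[
    [-1,364,285,60,0],
    [-1,364,285,60,0],
    [-1,364,285,60,0],
    [-1,364,285,60,0],
    [-1,364,285,60,0],
    [-1,364,285,60,0],
    [-1,364,285,60,0],
    [-1,364,285,60,0],
    [-1,364,285,60,0],
    [-1,364,285,60,0],
    [-1,364,285,60,0],
    [-1,364,285,60,0],
  ],
)

```text
clock: 1.3
position: [444.1, 225.2, 171.1]
ee_rot: [0.99, -0.141, -0.0, 0.0]
contact_force: [-0.4, 0.3, -0.3]
gripper_width: 85.5
grasp_force: 0.0
```

```bash
python3 - <<'E'
from h import *
plan(443.5,225,9)
im=arm.get_image('scene'); cv2.imwrite('pics/s1.png',cv2.resize(im[120:360,100:420],None,fx=2.4,fy=2.4))
E
```

```text
t 1.3 pos [444.1 225.2 171.1] th -16.2 w 85.5 gf 0.0 F [-0.4  0.3 -0.3]
move [ -0.5   0.3 162.1] roll None
```

View pics/s1.png

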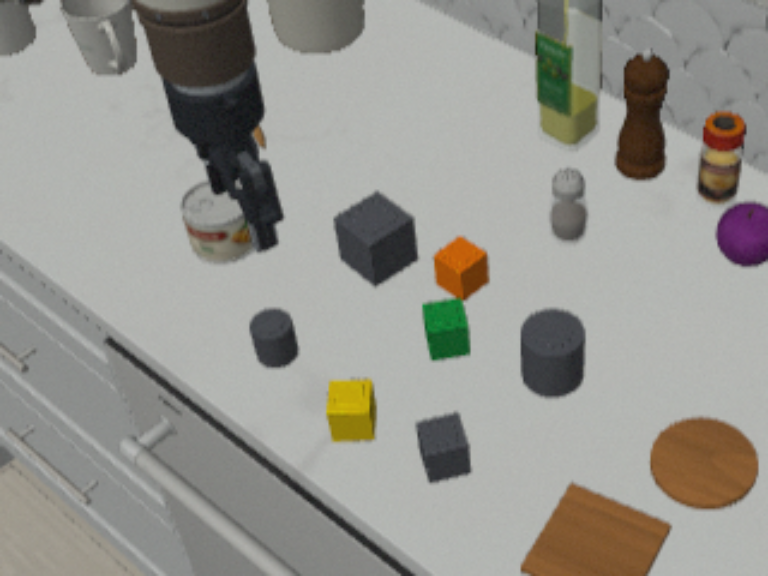

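The gripper hangs above the small round mould (crop 274,337; fingers near 262,235) and the other things are clear. Descending and gripping.

Request:
drive_tool(
  targets=[
    [-1,0,0,50,0],
    [-1,0,0,90,0],
    [-1,0,0,120,0],
    [-1,0,0,140,0],
    [-1,0,0,152,0],
    [-1,0,0,162,0],
    [-1,0,0,162,0],
    [1,0,0,162,0],
    [1,0,0,162,0],
    [1,0,0,162,0],
    [1,0,0,162,0],
    [1,0,0,162,0],
  ],
)

```text
clock: 2.55
position: [444.8, 226.0, 10.4]
ee_rot: [0.99, -0.14, 0.001, -0.001]
contact_force: [-1.5, 0.4, 6.7]
gripper_width: 41.0
grasp_force: 60.4
```

Request:
drive_tool(
  targets=[
    [1,0,0,0,0],
    [1,0,0,0,0],
    [1,0,0,0,0],
    [1,0,0,-30,0],
    [1,0,0,-70,0],
    [1,0,0,-110,0],
    [1,0,0,-110,0],
  ],
)

```text
clock: 3.25
position: [447.0, 227.6, 124.8]
ee_rot: [0.99, -0.14, 0.004, -0.004]
contact_force: [0.7, -0.0, 0.5]
gripper_width: 41.1
grasp_force: 60.8
```

```bash
python3 - <<'E'
from h import *
plan(605,-186,120)
im=arm.get_image('scene'); cv2.imwrite('pics/s2.png',cv2.resize(im[170:330,150:370],None,fx=3,fy=3))
E
```

```text
t 3.2 pos [447.  227.6 124.8] th -16.1 w 41.1 gf 60.8 F [ 0.7 -0.   0.5]
move [266.4 353.7   3. ] roll None
```

View pics/s2.png

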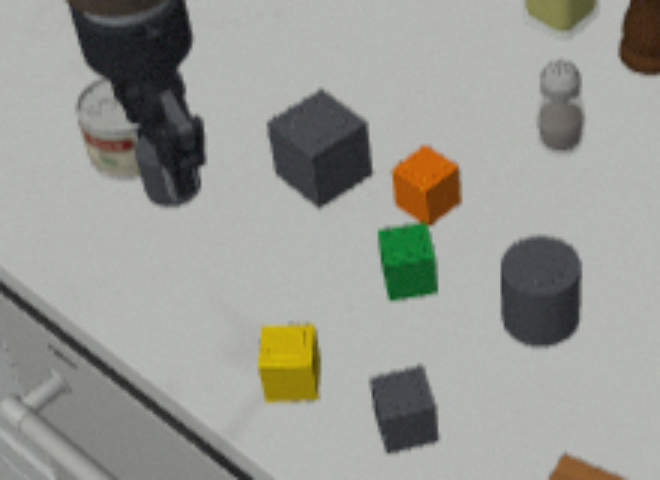

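The small round mould is held between the fingers (crop 170,185), and the other things haven't moved. Carrying it to the round board.

Request:
drive_tool(
  targets=[
    [1,266,354,3,0],
    [1,266,354,3,0],
    [1,266,354,3,0],
    [1,266,354,3,0],
    [1,266,354,3,0],
    [1,266,354,3,0],
    [1,266,354,3,0],
    [1,266,354,3,0],
    [1,266,354,3,0],
    [1,266,354,3,0],
    [1,266,354,3,0],
    [1,266,354,3,0],
  ],
)

```text
clock: 4.5
position: [600.1, -187.9, 115.0]
ee_rot: [0.99, -0.14, -0.001, -0.0]
contact_force: [-0.4, -0.0, -0.5]
gripper_width: 40.7
grasp_force: 60.9
```

```bash
python3 - <<'E'
from h import *
plan(605,-186,21)
E
```

```text
t 4.5 pos [ 600.1 -187.9  115. ] th -16.1 w 40.7 gf 60.9 F [-0.4 -0.  -0.5]
move [ 4.4 -3.2 94. ] roll None
```

Request:
drive_tool(
  targets=[
    [1,4,-3,40,0],
    [1,4,-3,70,0],
    [1,4,-3,84,0],
    [1,4,-3,90,0],
    [1,4,-3,93,0],
    [1,4,-3,94,0],
    [1,4,-3,94,0],
    [1,4,-3,94,0],
  ],
)

```text
clock: 5.3
position: [606.6, -187.0, 23.5]
ee_rot: [0.99, -0.14, 0.001, -0.0]
contact_force: [0.8, -0.1, -0.3]
gripper_width: 40.6
grasp_force: 60.9
```

```bash
python3 - <<'E'
from h import *
plan(605,-186,19)
im=arm.get_image('scene'); cv2.imwrite('pics/s3.png',cv2.resize(im[200:380,280:480],None,fx=3,fy=3))
E
```

```text
t 5.3 pos [ 606.6 -187.    23.5] th -16.1 w 40.6 gf 60.9 F [ 0.8 -0.1 -0.3]
move [-1.8 -0.5  4.5] roll None
```

View pics/s3.png

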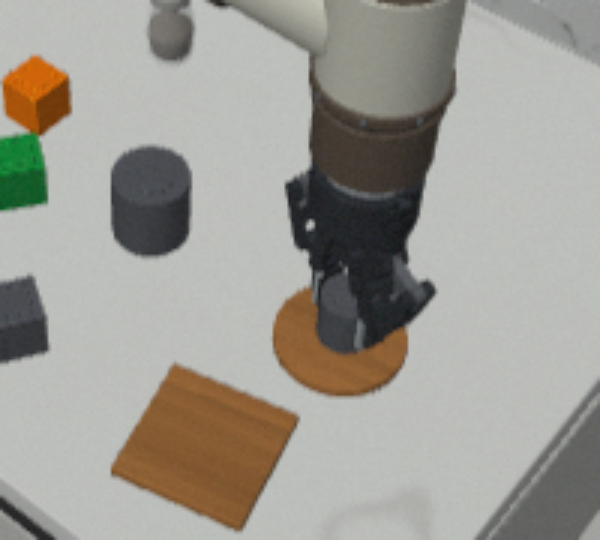

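The mould is over the round board's middle (bottom near crop 343,345; board centre 341,338). Lowering until it touches.

Request:
drive_tool(
  targets=[
    [1,-1,0,2,0],
    [1,-1,0,3,0],
    [1,-1,0,4,0],
    [1,-1,0,4,0],
  ],
)

```text
clock: 5.75
position: [605.2, -186.7, 20.4]
ee_rot: [0.99, -0.14, 0.0, 0.0]
contact_force: [-3.2, 1.5, 8.5]
gripper_width: 40.7
grasp_force: 61.8
```

Contact. Release and rise.

Request:
drive_tool(
  targets=[
    [-1,0,0,0,0],
    [-1,0,0,0,0],
    [-1,0,0,0,0],
    [-1,0,0,0,0],
    [-1,0,0,0,0],
    [-1,0,0,0,0],
    [-1,0,0,-40,0],
    [-1,0,0,-80,0],
    [-1,0,0,-120,0],
    [-1,0,0,-120,0],
  ],
)

```text
clock: 6.75
position: [608.9, -187.4, 145.5]
ee_rot: [0.99, -0.14, 0.007, 0.0]
contact_force: [0.5, -0.4, 0.0]
gripper_width: 85.8
grasp_force: 0.0
```

```bash
python3 - <<'E'
from h import *
plan(600.7,-5.5,140); plan(600.7,-5.5,18)
E
```

```text
t 6.8 pos [ 608.9 -187.4  145.5] th -16.1 w 85.8 gf 0.0 F [ 0.5 -0.4  0. ]
move [ -58.3 -172.5    4.9] roll None
t 6.8 pos [ 608.9 -187.4  145.5] th -16.1 w 85.8 gf 0.0 F [ 0.5 -0.4  0. ]
move [ -60.  -172.4  126.8] roll None
```

Request:
drive_tool(
  targets=[
    [-1,-55,-173,0,0],
    [-1,-55,-173,0,0],
    [-1,-55,-173,0,0],
    [-1,-55,-173,0,0],
    [-1,-55,-173,0,0],
    [-1,-55,-173,0,0],
    [-1,-55,-173,0,0],
  ],
)

```text
clock: 7.45
position: [600.1, -5.9, 138.0]
ee_rot: [0.99, -0.141, -0.0, 0.0]
contact_force: [0.4, -0.8, -0.7]
gripper_width: 85.4
grasp_force: 0.0
```

```bash
python3 - <<'E'
from h import *
plan(600.7,-5.5,18)
im=arm.get_image('scene'); r=measure('scene',im,['rs'],{'rs':(605,-186)})
E
```

```text
t 7.5 pos [600.1  -5.9 138. ] th -16.2 w 85.4 gf 0.0 F [ 0.4 -0.8 -0.7]
move [  0.6  -0.6 120. ] roll None
scene rs [ 610.9 -181.3] yaw None size px (np.int32(20), np.int32(25)) expected [20.8 27.3]
```

The small round mould stands at about (604,−185) after correcting for board height, so it's centred. Descending on the large round one.

Request:
drive_tool(
  targets=[
    [-1,1,-1,40,0],
    [-1,1,-1,70,0],
    [-1,1,-1,92,0],
    [-1,1,-1,108,0],
    [-1,1,-1,120,0],
    [-1,1,-1,120,0],
    [-1,1,-1,120,0],
    [1,1,-1,120,0],
    [1,1,-1,120,0],
    [1,1,-1,120,0],
    [1,1,-1,120,0],
    [1,1,-1,120,0],
  ],
)

```text
clock: 8.7
position: [602.6, -4.3, 20.0]
ee_rot: [0.99, -0.14, 0.002, -0.0]
contact_force: [-0.9, -1.3, 6.5]
gripper_width: 61.9
grasp_force: 65.7
```

Request:
drive_tool(
  targets=[
    [1,0,0,0,0],
    [1,0,0,0,0],
    [1,0,0,-40,0],
    [1,0,0,-80,0],
    [1,0,0,-120,0],
    [1,0,0,-120,0],
    [1,0,0,-120,0],
    [1,0,0,-120,0],
  ],
)

```text
clock: 9.5
position: [600.2, -4.5, 136.8]
ee_rot: [0.99, -0.141, -0.001, 0.0]
contact_force: [0.4, -0.0, -2.9]
gripper_width: 62.1
grasp_force: 66.1
```

```bash
python3 - <<'E'
from h import *
plan(604.7,-185.8,140)
E
```

```text
t 9.5 pos [600.2  -4.5 136.8] th -16.2 w 62.1 gf 66.1 F [ 0.4 -0.  -2.9]
move [ 54.8 172.8  -3.2] roll None
```

Request:
drive_tool(
  targets=[
    [1,55,173,0,0],
    [1,55,173,0,0],
    [1,55,173,0,0],
    [1,55,173,0,0],
    [1,55,173,30,0],
    [1,55,173,30,0],
    [1,55,173,30,0],
    [1,55,173,30,0],
    [1,55,173,30,0],
    [1,55,173,30,0],
  ],
)

```text
clock: 10.5
position: [606.8, -185.3, 109.3]
ee_rot: [0.99, -0.14, 0.001, -0.0]
contact_force: [0.0, -0.3, -0.9]
gripper_width: 62.5
grasp_force: 66.1
```

```bash
python3 - <<'E'
from h import *
plan(604.7,-185.8,29)
im=arm.get_image('scene'); cv2.imwrite('pics/s4.png',cv2.resize(im[220:370,310:470],None,fx=4,fy=4,interpolation=cv2.INTER_CUBIC))
E
```

```text
t 10.5 pos [ 606.8 -185.3  109.3] th -16.1 w 62.5 gf 66.1 F [ 0.  -0.3 -0.9]
move [-2.   1.1 80.3] roll None
```

View pics/s4.png

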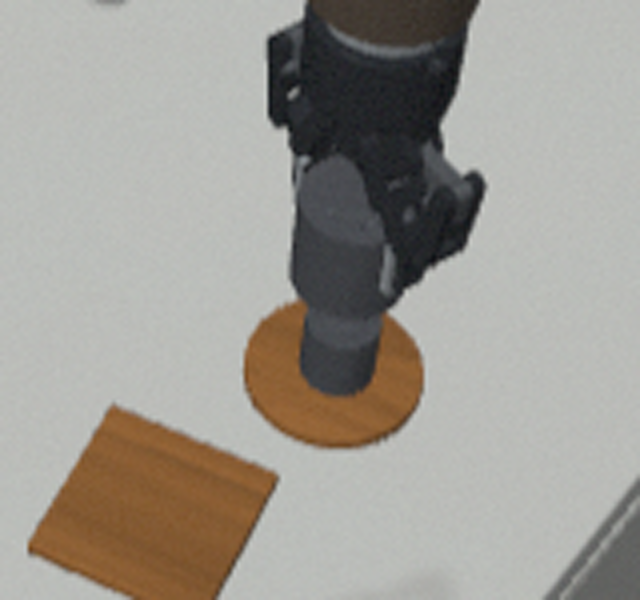

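The large mould (bottom centre about crop 342,285) hangs in line above the small one (338,360). Lowering in two stages.

Request:
drive_tool(
  targets=[
    [1,-2,1,15,0],
    [1,-2,1,25,0],
    [1,-2,1,30,0],
    [1,-2,1,35,0],
    [1,-2,1,40,0],
    [1,-2,1,44,0],
    [1,-2,1,44,0],
    [1,-2,1,44,0],
  ],
)

```text
clock: 11.35
position: [604.1, -186.4, 64.4]
ee_rot: [0.99, -0.14, 0.0, 0.0]
contact_force: [-0.2, 0.2, -1.0]
gripper_width: 62.3
grasp_force: 66.1
```

Request:
drive_tool(
  targets=[
    [1,0,0,10,0],
    [1,0,0,20,0],
    [1,0,0,27,0],
    [1,0,0,31,0],
    [1,0,0,34,0],
    [1,0,0,35,0],
    [1,0,0,36,0],
    [1,0,0,36,0],
  ],
)

```text
clock: 12.15
position: [603.8, -186.4, 30.0]
ee_rot: [0.99, -0.14, -0.0, 0.0]
contact_force: [-3.1, 2.0, 7.5]
gripper_width: 62.1
grasp_force: 66.9
```

Contact on the board at the expected height. Release and rise.

Request:
drive_tool(
  targets=[
    [-1,0,0,0,0],
    [-1,0,0,0,0],
    [-1,0,0,0,0],
    [-1,0,0,0,0],
    [-1,0,0,0,0],
    [-1,0,0,0,0],
    [-1,0,0,-40,0],
    [-1,0,0,-80,0],
    [-1,0,0,-110,0],
    [-1,0,0,-110,0],
    [-1,0,0,-110,0],
    [-1,0,0,-110,0],
  ],
)

```text
clock: 13.35
position: [603.0, -186.1, 136.9]
ee_rot: [0.99, -0.141, -0.001, -0.0]
contact_force: [-0.5, -0.3, 1.3]
gripper_width: 85.6
grasp_force: 0.0
```

```bash
python3 - <<'E'
from h import *
plan(453.5,2,140,-32.4)
E
```

```text
t 13.3 pos [ 603.  -186.1  136.9] th -16.2 w 85.6 gf 0.0 F [-0.5 -0.3  1.3]
move [-196.  -139.1   -2.6] roll 16.2
```

Request:
drive_tool(
  targets=[
    [-1,-196,-139,-3,16],
    [-1,-196,-139,-3,16],
    [-1,-196,-139,-3,16],
    [-1,-196,-139,-3,16],
    [-1,-196,-139,-3,16],
    [-1,-196,-139,-3,16],
    [-1,-196,-139,-3,16],
    [-1,-196,-139,-3,16],
    [-1,-196,-139,-3,16],
    [-1,-196,-139,-3,16],
  ],
)

```text
clock: 14.35
position: [454.8, 0.9, 140.9]
ee_rot: [0.961, -0.278, -0.0, 0.0]
contact_force: [-0.4, 0.2, -0.3]
gripper_width: 85.5
grasp_force: 0.0
```

```bash
python3 - <<'E'
from h import *
plan(453.5,2,9,-32.4)
im=arm.get_image('scene'); cv2.imwrite('pics/s5.png',cv2.resize(im[190:390,210:450],None,fx=3,fy=3,interpolation=cv2.INTER_CUBIC))
E
```

```text
t 14.3 pos [454.8   0.9 140.9] th -32.2 w 85.5 gf 0.0 F [-0.4  0.2 -0.3]
move [ -1.6  -0.3 131.9] roll 0.2
```

View pics/s5.png

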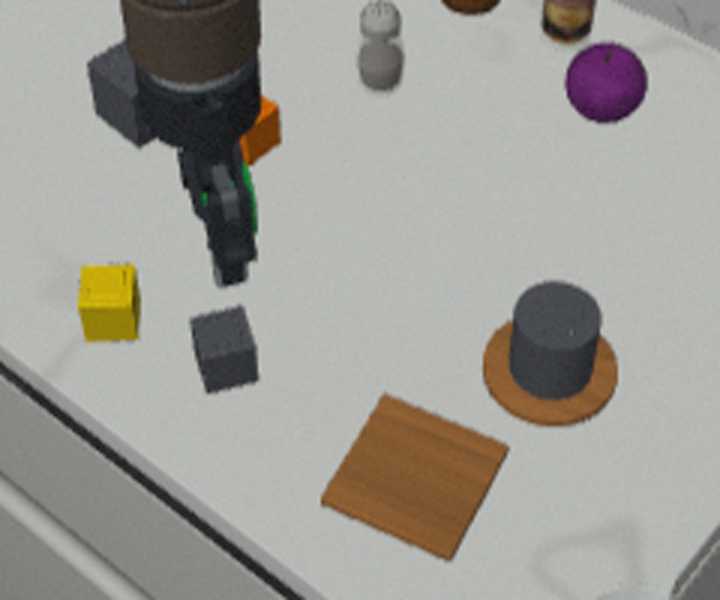

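The large round mould stands flat in the middle of the round board (crop 553,340). The gripper is above the dark small square mould (225,350), with its fingers square to that mould's sides. Descending.

Request:
drive_tool(
  targets=[
    [-1,-1,0,45,0],
    [-1,-1,0,80,0],
    [-1,-1,0,105,0],
    [-1,-1,0,120,0],
    [-1,-1,0,132,0],
    [-1,-1,0,132,0],
    [-1,-1,0,132,0],
    [1,-1,0,132,0],
    [1,-1,0,132,0],
    [1,-1,0,132,0],
    [1,-1,0,132,0],
    [1,-1,0,132,0],
  ],
)

```text
clock: 15.6
position: [454.1, 2.4, 10.1]
ee_rot: [0.961, -0.277, 0.001, -0.0]
contact_force: [-1.3, 0.3, 6.5]
gripper_width: 39.1
grasp_force: 60.8
```

Request:
drive_tool(
  targets=[
    [1,0,0,0,0],
    [1,0,0,0,0],
    [1,0,0,0,0],
    [1,0,0,-40,0],
    [1,0,0,-80,0],
    [1,0,0,-110,0],
    [1,0,0,-110,0],
    [1,0,0,-110,0],
    [1,0,0,-110,0],
  ],
)

```text
clock: 16.5
position: [452.3, 1.9, 118.1]
ee_rot: [0.961, -0.277, -0.001, 0.001]
contact_force: [-0.8, 0.5, -0.6]
gripper_width: 39.0
grasp_force: 60.7
```

```bash
python3 - <<'E'
from h import *
plan(468.5,-166.5,100,14.5)
E
```

```text
t 16.5 pos [452.3   1.9 118.1] th -32.2 w 39.0 gf 60.7 F [-0.8  0.5 -0.6]
move [103.4 133.9  18.1] roll 43.3
```

Request:
drive_tool(
  targets=[
    [1,103,134,10,43],
    [1,103,134,10,43],
    [1,103,134,10,43],
    [1,103,134,10,43],
    [1,103,134,10,43],
    [1,103,134,40,43],
    [1,103,134,60,43],
    [1,103,134,75,43],
    [1,103,134,85,43],
    [1,103,134,91,43],
    [1,103,134,91,43],
    [1,103,134,91,43],
  ],
)

```text
clock: 17.7
position: [469.8, -166.0, 28.5]
ee_rot: [0.793, -0.61, 0.0, -0.0]
contact_force: [0.2, -0.4, -0.6]
gripper_width: 39.6
grasp_force: 60.7
```

```bash
python3 - <<'E'
from h import *
plan(468.5,-166.5,19.5,14.5)
im=arm.get_image('scene'); cv2.imwrite('pics/s6.png',cv2.resize(im[240:390,280:440],None,fx=4,fy=4,interpolation=cv2.INTER_CUBIC))
E
```

```text
t 17.7 pos [ 469.8 -166.    28.5] th -75.1 w 39.6 gf 60.7 F [ 0.2 -0.4 -0.6]
move [0.1 1.3 9. ] roll 0.4
```

View pics/s6.png

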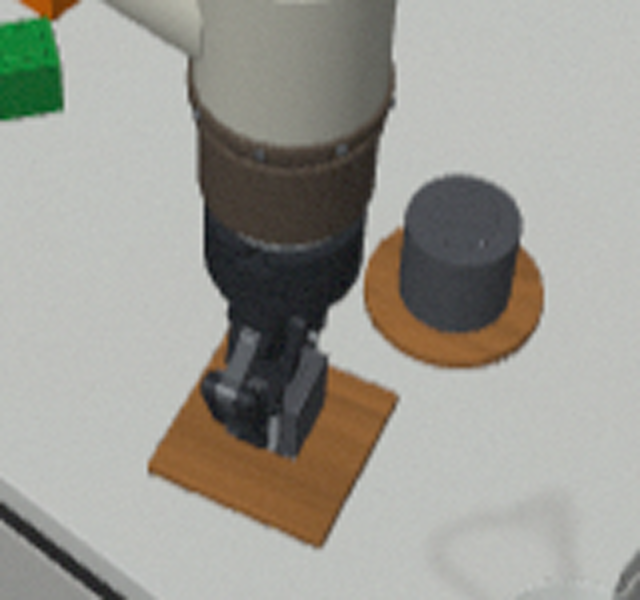

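The small square mould hangs over the middle of the square board (mould near crop 290,410) and is square to it. Setting it down.

Request:
drive_tool(
  targets=[
    [1,0,1,3,0],
    [1,0,1,6,0],
    [1,0,1,8,0],
    [1,0,1,9,0],
    [1,0,1,9,0],
    [1,0,1,9,0],
  ],
)

```text
clock: 18.35
position: [468.4, -166.3, 20.1]
ee_rot: [0.793, -0.61, 0.0, 0.0]
contact_force: [-1.7, 1.0, 6.3]
gripper_width: 39.7
grasp_force: 61.6
```

Request:
drive_tool(
  targets=[
    [-1,0,0,0,0],
    [-1,0,0,0,0],
    [-1,0,0,0,0],
    [-1,0,0,0,0],
    [-1,0,0,0,0],
    [-1,0,0,0,0],
    [-1,0,0,-40,0],
    [-1,0,0,-80,0],
    [-1,0,0,-120,0],
    [-1,0,0,-120,0],
    [-1,0,0,-120,0],
    [-1,0,0,-120,0],
  ],
)

```text
clock: 19.55
position: [467.5, -166.1, 138.2]
ee_rot: [0.792, -0.61, -0.001, 0.001]
contact_force: [0.1, 0.8, -0.3]
gripper_width: 85.4
grasp_force: 0.0
```

```bash
python3 - <<'E'
from h import *
plan(604,242.5,140,-4.5)
im=arm.get_image('scene'); measure('scene',im,['sl','rl'],{'rl':(605,-186)})
c=im[195:245,230:285]; cv2.imwrite('pics/sl.png',cv2.resize(c,None,fx=10,fy=10,interpolation=cv2.INTER_CUBIC))
E
```

```text
t 19.6 pos [ 467.5 -166.1  138.2] th -75.2 w 85.4 gf 0.0 F [ 0.1  0.8 -0.3]
move [-360.1 -236.6   -1.9] roll 19.3
scene sl [603.9 243.5] yaw -5.7 size px (np.int32(35), np.int32(39)) expected [35.7 40.6]
scene rl [ 609.1 -181.2] yaw None size px (np.int32(30), np.int32(39)) expected [30.9 39.8]
```

View pics/sl.png

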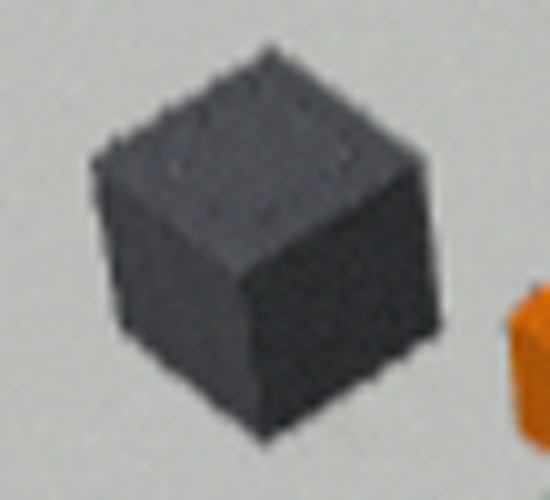

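The crop shows the large square mould; its top corners are at (272,45), (425,160), (242,272) and (95,162). I use these for the yaw.

```bash
python3 - <<'E'
from h import *
uv=np.array([[272,45],[425,160],[242,272],[95,162]])/10-.45+[230,195]
P=onplane('scene',uv,62)[:,:2]; print(P.mean(0))
for i in range(4):
    e=P[(i+1)%4]-P[i]; print(np.hypot(*e).round(1),((np.degrees(np.arctan2(e[1],e[0]))+45)%90-45).round(1))
E
```

```text
[603.44839952 241.54214775]
60.9 -5.7
58.2 -6.3
57.1 -4.4
59.6 -2.6
```

Request:
drive_tool(
  targets=[
    [-1,-360,-236,-2,19.5],
    [-1,-360,-236,-2,19.5],
    [-1,-360,-236,-2,19.5],
    [-1,-360,-236,-2,19.5],
    [-1,-360,-236,-2,19.5],
    [-1,-360,-236,-2,19.5],
    [-1,-360,-236,-2,19.5],
    [-1,-360,-236,-2,19.5],
    [-1,-360,-236,-2,19.5],
    [-1,-360,-236,-2,19.5],
    [-1,-360,-236,-2,19.5],
    [-1,-360,-236,-2,19.5],
  ],
)

```text
clock: 20.8
position: [603.5, 241.0, 139.9]
ee_rot: [-0.678, 0.735, 0.0, -0.002]
contact_force: [-0.3, 0.2, 0.4]
gripper_width: 85.1
grasp_force: 0.0
```

```bash
python3 - <<'E'
from h import *
plan(604,242.3,18,-4.8)
im=arm.get_image('scene'); measure('scene',im,['ss'],{'ss':(468,-166)})
E
```

```text
t 20.8 pos [603.5 241.  139.9] th -94.7 w 85.1 gf 0.0 F [-0.3  0.2  0.4]
move [ -1.6  -0.7 121.9] roll 0.1
scene ss [ 471.9 -160.9] yaw 20.0 size px (np.int32(25), np.int32(31)) expected [24.7 32.5]
```

Small square is at about (467,−165), centred. Descending on the large one.

Request:
drive_tool(
  targets=[
    [-1,-1,0,40,0],
    [-1,-1,0,70,0],
    [-1,-1,0,92,0],
    [-1,-1,0,108,0],
    [-1,-1,0,120,0],
    [-1,-1,0,121,0],
    [-1,-1,0,121,0],
    [1,-1,0,121,0],
    [1,-1,0,121,0],
    [1,-1,0,121,0],
    [1,-1,0,121,0],
    [1,-1,0,121,0],
  ],
)

```text
clock: 22.05
position: [605.2, 243.7, 21.8]
ee_rot: [-0.678, 0.735, -0.0, 0.001]
contact_force: [-0.1, 0.2, 5.7]
gripper_width: 59.3
grasp_force: 65.1
```

Request:
drive_tool(
  targets=[
    [1,0,0,0,0],
    [1,0,0,0,0],
    [1,0,0,-40,0],
    [1,0,0,-80,0],
    [1,0,0,-120,0],
    [1,0,0,-120,0],
    [1,0,0,-120,0],
    [1,0,0,-120,0],
  ],
)

```text
clock: 22.85
position: [603.1, 242.6, 138.4]
ee_rot: [-0.678, 0.735, 0.001, -0.002]
contact_force: [-0.2, -0.1, -0.4]
gripper_width: 59.5
grasp_force: 65.1
```

```bash
python3 - <<'E'
from h import *
plan(468,-166,140,14.8)
E
```

```text
t 22.9 pos [603.1 242.6 138.4] th -94.7 w 59.5 gf 65.1 F [-0.2 -0.1 -0.4]
move [418.2 101.3  -0.6] roll -19.5
```

Request:
drive_tool(
  targets=[
    [1,418,101,0,-19.5],
    [1,418,101,0,-19.5],
    [1,418,101,0,-19.5],
    [1,418,101,0,-19.5],
    [1,418,101,0,-19.5],
    [1,418,101,0,-19.5],
    [1,418,101,0,-19.5],
    [1,418,101,0,-19.5],
    [1,418,101,0,-19.5],
    [1,418,101,20,-19.5],
    [1,418,101,30,-19.5],
    [1,418,101,30,-19.5],
  ],
)

```text
clock: 24.05
position: [467.9, -165.0, 107.7]
ee_rot: [0.792, -0.61, -0.003, 0.002]
contact_force: [-0.3, 0.1, -1.6]
gripper_width: 59.3
grasp_force: 65.2
```

Request:
drive_tool(
  targets=[
    [1,0,0,0,0],
    [1,0,0,0,0],
  ],
)

```text
clock: 24.25
position: [470.5, -164.7, 110.6]
ee_rot: [0.793, -0.609, 0.0, -0.0]
contact_force: [0.5, 0.4, -0.8]
gripper_width: 59.4
grasp_force: 65.2
```

```bash
python3 - <<'E'
from h import *
plan(468,-166,31,14.8)
im=arm.get_image('scene'); cv2.imwrite('pics/s7.png',cv2.resize(im[240:390,280:440],None,fx=4,fy=4,interpolation=cv2.INTER_CUBIC))
E
```

```text
t 24.2 pos [ 470.5 -164.7  110.6] th -75.1 w 59.4 gf 65.2 F [ 0.5  0.4 -0.8]
move [ 0.6  2.8 79.6] roll 0.1
```

View pics/s7.png

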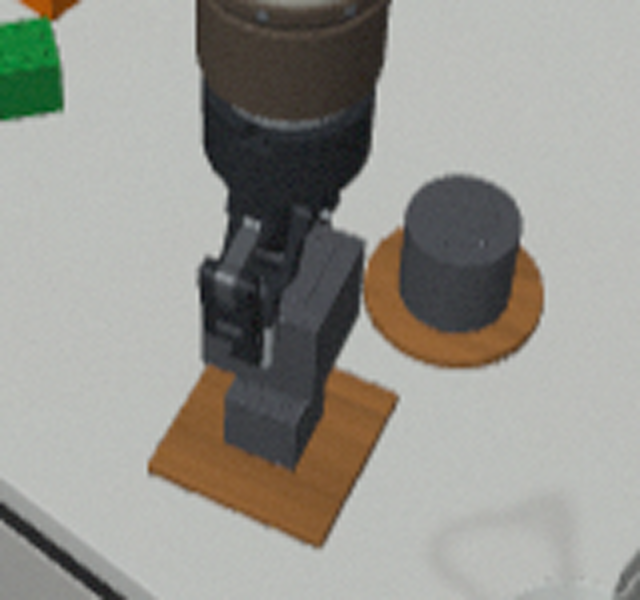

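The large square mould (front lower corner near crop 312,393) hangs in line with the small one (lower corner 293,468). Lowering in two stages.

Request:
drive_tool(
  targets=[
    [1,0,2,15,0],
    [1,0,2,25,0],
    [1,0,2,30,0],
    [1,0,2,35,0],
    [1,0,2,40,0],
    [1,0,2,44,0],
    [1,0,2,44,0],
    [1,0,2,44,0],
  ],
)

```text
clock: 25.1
position: [468.1, -165.8, 66.4]
ee_rot: [0.793, -0.61, 0.0, -0.0]
contact_force: [0.0, -0.8, -1.3]
gripper_width: 59.4
grasp_force: 65.2
```

Request:
drive_tool(
  targets=[
    [1,0,0,10,0],
    [1,0,0,20,0],
    [1,0,0,27,0],
    [1,0,0,31,0],
    [1,0,0,34,0],
    [1,0,0,35,0],
    [1,0,0,36,0],
    [1,0,0,36,0],
  ],
)

```text
clock: 25.9
position: [467.7, -165.9, 31.7]
ee_rot: [0.793, -0.61, 0.0, 0.0]
contact_force: [-4.4, 0.6, 10.3]
gripper_width: 59.6
grasp_force: 66.3
```

Request:
drive_tool(
  targets=[
    [-1,0,0,0,0],
    [-1,0,0,0,0],
    [-1,0,0,0,0],
    [-1,0,0,0,0],
    [-1,0,0,0,0],
    [-1,0,0,0,0],
    [-1,0,0,-40,0],
    [-1,0,0,-80,0],
    [-1,0,0,-120,0],
    [-1,-100,0,-140,0],
    [-1,-150,0,-140,0],
    [-1,-150,0,-140,0],
  ],
)

```text
clock: 27.1
position: [429.3, -21.1, 170.8]
ee_rot: [0.792, -0.611, 0.0, -0.001]
contact_force: [1.3, 0.7, -0.0]
gripper_width: 85.4
grasp_force: 0.0
```

```bash
python3 - <<'E'
from h import *
plan(468,-166,140)
for n in('scene','top'):
    im=arm.get_image(n)
    measure(n,im,['sl','rl'],{'rl':(605,-186),'sl':(468,-166)})
    if n=='scene': cv2.imwrite('pics/s8.png',cv2.resize(im[160:460,160:460],None,fx=2,fy=2,interpolation=cv2.INTER_CUBIC))
E
```

```text
t 27.1 pos [429.3 -21.1 170.8] th -75.3 w 85.4 gf 0.0 F [ 1.3  0.7 -0. ]
move [150.   -0.5  30.8] roll None
scene sl [ 472.4 -162.8] yaw 20.5 size px (np.int32(39), np.int32(47)) expected [37.2 47.9]
scene rl [ 609.1 -181.2] yaw None size px (np.int32(30), np.int32(39)) expected [30.9 39.8]
top sl [ 469.4 -170.5] yaw 15.1 size px (np.int32(28), np.int32(26)) expected [31.2 28.6]
top rl [ 604.3 -190.1] yaw None size px (np.int32(25), np.int32(24)) expected [26.8 26.2]
```

View pics/s8.png

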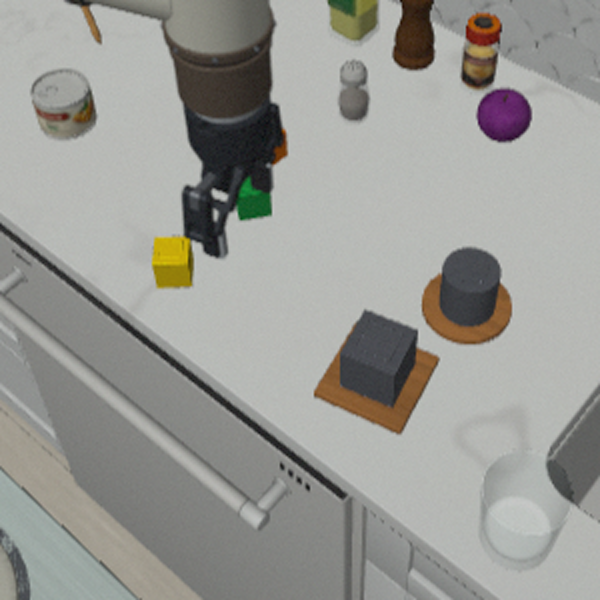

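Both large moulds stand flat and centred on their boards (crop 470,290 and 378,358). The tin, salt shaker and glass are where they were, and the arm is clear. Handing in.

```bash
python3 -c "
from bench import arm; print(arm.job_done())"
```

```text
the job is handed in; nothing more can be done
None
```

The job is handed in at about 27 s: both small moulds are on the boards of their own shape, each covered by its large mould, all centred within about 5 mm by the cameras; the tin, salt shaker and glass were not touched, and no verdict was returned.

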